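Find the tight spot on the sample shuttle's rail and set the travel stop short of it

TASK

The sample carriage on this bench rail binds at some unseen place along its run. Slide it gently from the rail's right end towards the left until you clearly feel it tighten, without forcing it in, then draw it back about 2 cm so that it stands free. Leave it there and slide the travel stop along the rail until it just rests against the carriage, then let go; leave the other things on the bench alone.

Things in the scene. Friction and masses are not known exactly. Their poses are not given: they have to be found in the camera images.
- track: Aluminium rail, 560 mm long, 40 mm wide, top 45 mm above the bench, on a grey base plate 130 x 600 mm, a grey block 62 mm high at each end; fixed. Origin: on the bench under the rail's middle. Its y axis runs along the rail to the left, x across it away from the robot, z up.
- carriage (a joint): Travel (m) of the white carriage, 0 to 0.40, growing to the left; at 0 its centre is 200 mm right of the rail's middle. Drag about 4 N moving, less at rest. Somewhere between 0.14 and 0.26 it turns tight: resistance grows by about 1 N per mm moving, half that when paused. Stop once 3 to 5 N above the drag is felt; over 12 mm in is forcing. Drawn back, it is free again.
- carriage_post (a point): Axis of the carriage's upright round steel post (22 mm diameter, 60 to 110 mm above the bench) at grip height, 92 mm. It stands on the centre of a white saddle 90 x 90 mm, top at 60 mm, over the rail. A white tube rack (86 mm along the rail, tubes up to 76 mm high) is fixed on the side away from the robot, 47 to 109 mm from the post's axis. Axes as the rail's.
- carriage_face (a point): Centre of the carriage's left (+y) face, 45 mm left of the post's axis, 54 mm above the bench. The stop comes to rest against this face.
- stop (a joint): How far (m) the travel stop stands from the left (+y) end of its travel, where its centre is 230 mm left of the rail's middle; grows to the right, towards the carriage. It slides with a drag of about 1.5 N while moving and stays where it is left. The tight spot does not affect it.
- stop_post (a point): Axis of the travel stop's upright round steel post (16 mm diameter, 60 to 110 mm above the bench) at grip height, 92 mm. It stands on the centre of a small grey saddle (60 mm along the rail, 70 mm across, top at 60 mm) on the same rail, left of the carriage. Axes as the rail's.
- stop_face (a point): Centre of the stop's right (-y) face, 30 mm right of the stop post's axis, 54 mm above the bench; it meets carriage_face when the stop rests against the carriage.
- rack_tall: Bystander: green tube rack, 85 x 125 x 50 mm, origin under its centre.
- rack_low: Bystander: blue tube rack, 85 x 125 x 30 mm, origin under its centre.
- bottle: Bystander: reagent bottle with black cap, 72 mm diameter, 130 mm tall, origin under its centre.
- vial: Bystander: small jar, 28 mm diameter, 50 mm tall, origin under its centre.

How it is judged:
By the outcome, as a careful person would: the job done as asked, in the order asked, and still so for the second after the job is handed in, with the robot touching nothing.
It also fails if it takes over 72 s, if anything falls off the work surface, if the arm or the gripper's body presses on something with over 40 N, if the wrist force passes 120 N, or if a joint passes its speed limit or range.

ROBOT

A 6-joint arm with a two-finger parallel gripper is mounted at the origin on the work surface. World frame = base frame: x ahead of the robot, y to its left, z up, the work surface at z = 0. Lengths are in m, angles in rad, forces in N, time in s.
With the tool pointing down it reaches from about 0.225 to 0.875 m from the base axis. Payload 3.4 kg.
Tool frame: the origin (TCP) lies on the centre line of the jaws, within the pads' length; the fingertips stand 17 mm ahead of it and the grasp point (between the pads) lies 2 mm behind it (manip.finger_overhang is the distance from the TCP to the fingertips, in m); y points along the fingers, x is the direction in which the jaws open and shut, and the axes are right-handed (so a half turn about y gives the same grasp; the last joint's range is limited). The gripper opens to 85 mm and grips with 20 to 120 N. Pads are 22 mm wide; open, the fingers measure 114 mm over their backs; the gripper's body (76 mm by 85 mm) begins 54 mm behind the grasp point. The pads swing forward as they close: fully open they stand 13 mm farther back than shut.
Start: joints at [-1.408, 0.276, 1.505, -0, 1.361, -0.121], TCP at [0.161, -0.552, 0.248] pointing down, gripper open.
Joint ranges: [-2.89, 2.89], [-0.75, 2.08], [0.22, 2.7], [-1.18, 4.32], [0.11, 2.71], [-2.7, 2.7]. Speed limits (rad/s): [2.57, 2.57, 3.14, 3.14, 3.14, 3.14].

INTERFACE

Orientations are given as a unit quaternion [w, x, y, z].
In Python, from rig import manip gives the robot as it stands.
- The arm moves only by the tool arm_command, never from a script. Its argument "commands" is a list of rows, each a list of 3 entries, a list of its own where there are three numbers: the finger opening in cm, from 0 to 8.54, then the shift along the world's x, y, z in cm, then the turn about the world's z in rad. A call has 1 to 12 rows; each row shifts and turns the commanded pose from where the row before left it; what a row does not reach is not made up. A row lasts 1/10 s, in which the tool goes at most 50 mm and 8.59 degrees, less where a joint would pass 70% of its speed; a pose out of reach is approached as far as the arm can. A call with a gripper value outside its range is refused whole. The fingers move at their own pace and stop on an object; "grip_force" is the grip in N (left out, the last holds). Time passes only in rows, so rows that do not move let the fingers close. It gives the time, the measured TCP pose, the force and the opening at its end, in the units of the state.
- manip.get_state(): the state, without advancing time (a new reading comes with each control period).
- manip.get_image(name): name is "scene" or "top"; returns a dict with "pixels" (400x640x3 uint8, red, green, blue), "range_z" (400x640 float32, m along the optical axis (not along the pixel's ray), 0 where there is no reading), "intrinsics" (3x3 intrinsics, pixels), "k1" (the pictures are not rectified: a ray, as slopes to the right and down, at radius r is drawn at 1 + k1 r^2 times it, then the intrinsics apply), "R" (3x3) and "t" (3): a world point X has camera coordinates R X + t. Camera axes: x right, y down, z forward; pixel columns grow to the right and rows downward; lengths in m; the calibration is good to about 2 mm. A picture is of the moment at which its call begins.
- manip.sign_off(): hands the job in, once; it reports no verdict.
The state is a dict: "clock": time; "qpos": joint angles; "qd": joint speeds; "effort": joint torques, N m; "position": TCP position; "ee_rot": TCP orientation; "contact_force": force on the tool from outside, world axes, zero at the start; "moment": the same for the moment, N m; "width": finger opening in m.
Only numpy, scipy, OpenCV 4.12 (cv2) and the standard library are available. Lean on these libraries where they do the work, as an engineer would, in place of code of your own. Each camera call takes 0.05 s, during which the arm holds its last target.

## Working session

There is one attempt and no reset: what is moved stays moved. The work goes in short steps, Python scripts to look and compute and a tool call to move; the robot and the scene stay as the last step left them, time stands still between calls to the robot, and variables do not carry over. Pictures are saved under pics/ and viewed, and the job is handed in when it is done.

Besides the shell and the picture viewer there is one more tool, called after "Request:" as a command line: name --argument value ..., lists and objects as JSON in quotes. arm_command: Moves the arm, as the interface text tells. Its arguments: {"type":"object","properties":{"commands":{"type":"array"},"grip_force":{"type":"number"}},"required":["commands"]}

```bash
mkdir -p pics; ls; cat > h.py <<'E'
import numpy as np, cv2
from rig import manip
def save(name,fn):
    d=manip.get_image(name); cv2.imwrite('pics/'+fn,d['pixels'][:,:,::-1]); np.savez('pics/'+fn+'.npz',**{k:np.asarray(v) for k,v in d.items()}); return d
def ray(d,u,v):
    K=np.asarray(d['intrinsics']);k1=float(d['k1'])
    a=np.array([(u-K[0,2])/K[0,0],(v-K[1,2])/K[1,1]]);
    s=a.copy()
    for _ in range(30): s=a/(1+k1*(s@s))
    R=np.asarray(d['R']);t=np.asarray(d['t'])
    return -R.T@t, R.T@np.array([s[0],s[1],1.])
def onz(d,u,v,z):
    c,r=ray(d,u,v); return c+r*(z-c[2])/r[2]
def pt(d,u,v):
    c,r=ray(d,u,v); return c+r*float(d['range_z'][v,u])
E
python3 - <<'E'
from h import *
for n in('scene','top'):
    d=save(n,n+'0.png'); print(n,d['intrinsics'],d['k1'],d['R'],d['t'])
print(manip.get_state())
E
```

```text
pics
scene [[437.37162518   0.         310.95088282]
 [  0.         437.37162518 198.11975597]
 [  0.           0.           1.        ]] -0.037792366763091105 [[ 0.39626244  0.91809451 -0.00886327]
 [ 0.50845368 -0.22747337 -0.83050028]
 [-0.76449391  0.3245895  -0.55694768]] [-0.19122065 -0.18419354  1.49474   ]
top [[422.20398146   0.         312.38183806]
 [  0.         422.20398146 202.4560855 ]
 [  0.           0.           1.        ]] -0.03078096726742812 [[ 0.02707655 -0.99917055  0.030415  ]
 [-0.99585957 -0.02960316 -0.0859498 ]
 [ 0.08677889 -0.02796185 -0.99583511]] [-0.03454999  0.49683144  1.1584239 ]
{'clock': 0.1, 'qpos': array([-1.40799705e+00,  2.76550141e-01,  1.50598249e+00,  1.87367914e-05,
        1.36068954e+00, -1.21012555e-01]), 'qd': array([-1.05614284e-03, -1.05983803e-03, -1.97922027e-03, -1.89730460e-03,
        1.70182784e-04, -1.57945095e-05]), 'effort': array([ 1.36210030e-03, -4.17699802e+01, -2.46404904e+01, -1.47180108e-04,
        5.77010738e-03, -1.39098614e-05]), 'position': array([ 0.16093457, -0.55157715,  0.24752527]), 'ee_rot': array([ 0.56609162, -0.56528471,  0.42467134, -0.42384871]), 'contact_force': array([0.22413748, 0.45745715, 0.26687172]), 'moment': array([ 0.03838421,  0.00586795, -0.01845001]), 'width': 0.08520321673546308}
```

View pics/scene0.png

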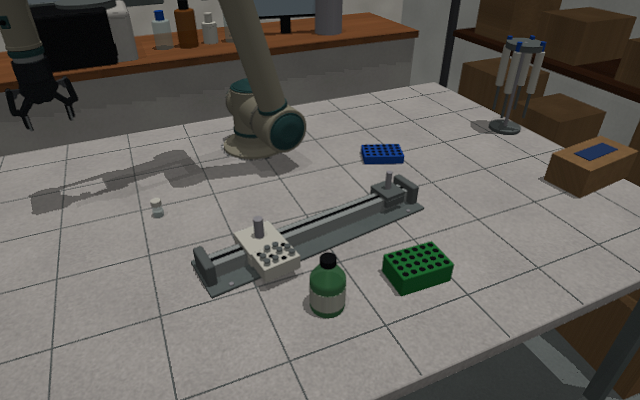

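View pics/top0.png

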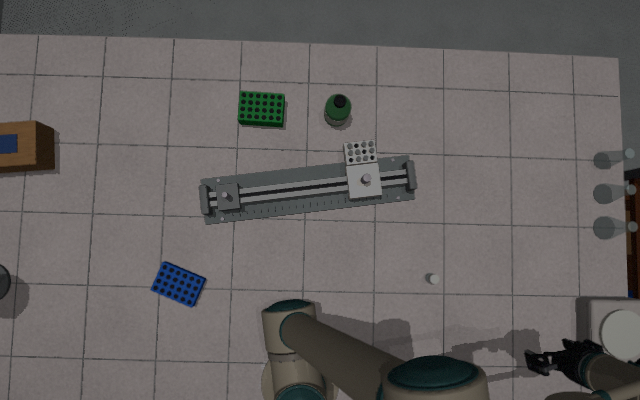

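The top view shows the carriage post near (366,180), the stop post near (228,196), and the rail ends near (206,200) and (411,173). The bottle stands behind at (338,108) and the vial at (433,279). Next I'll zoom in to locate the posts more exactly.

```bash
python3 - <<'E'
from h import *
t=cv2.imread('pics/top0.png'); s=cv2.imread('pics/scene0.png')
a=cv2.resize(t[130:240,190:430],None,fx=3.3,fy=3.3,interpolation=cv2.INTER_CUBIC)
cv2.imwrite('pics/z1.png',a)
b=cv2.resize(s[160:300,185:435],None,fx=3.2,fy=3.2,interpolation=cv2.INTER_CUBIC)
cv2.imwrite('pics/z2.png',b)
d=np.load('pics/top0.png.npz')
for (u,v) in [(366,177),(366,180),(367,183),(355,185),(228,193),(228,196),(235,200),(300,188),(300,180),(206,200),(411,173)]: print(u,v,pt(d,u,v).round(4))
E
```

```text
366 177 [ 0.5606 -0.1559  0.1115]
366 180 [ 0.5527 -0.1561  0.1113]
367 183 [ 0.552  -0.167   0.0599]
355 185 [ 0.5456 -0.1343  0.0588]
228 193 [0.5131 0.2089 0.0602]
228 196 [0.5016 0.2026 0.0947]
235 200 [0.4945 0.189  0.0622]
300 188 [0.5346 0.0153 0.0436]
300 180 [0.562  0.0161 0.0066]
206 200 [0.4922 0.2665 0.0628]
411 173 [ 0.5834 -0.2878  0.0609]
```

View pics/z1.png

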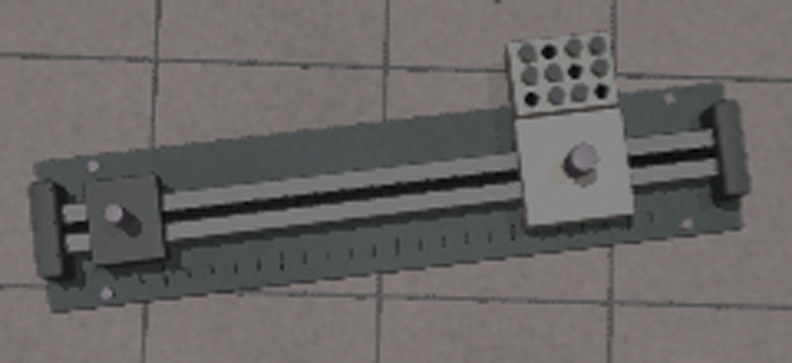

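View pics/z2.png

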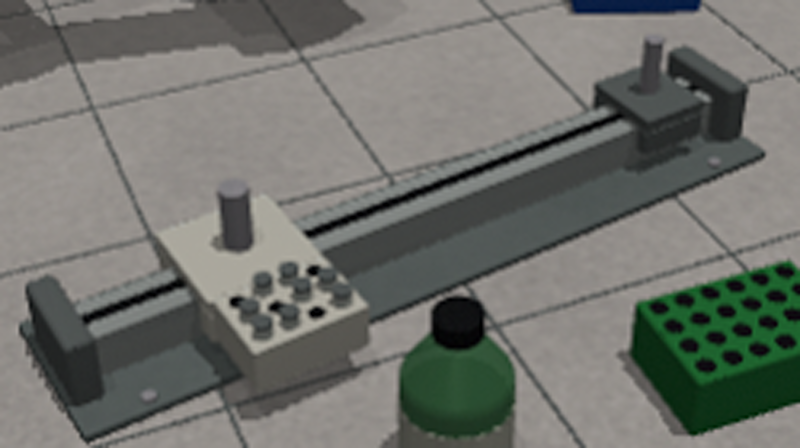

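```bash
python3 - <<'E'
from h import *
d=np.load('pics/top0.png.npz'); s=np.load('pics/scene0.png.npz')
f=lambda u,v,z:onz(d,190+(u+.5)/3.3-.5,130+(v+.5)/3.3-.5,z)
g=lambda u,v,z:onz(s,185+(u+.5)/3.2-.5,160+(v+.5)/3.2-.5,z)
print('carr',f(582,157,.11),g(233,188,.11))
print('stop',f(113,213,.11),g(653,41,.11))
print('carr saddle ctr',np.mean([f(*p,.06) for p in [(516,116),(622,108),(632,214),(527,226)]],0))
print('stop saddle ctr',np.mean([f(*p,.06) for p in [(86,180),(158,175),(164,258),(92,265)]],0))
sl=[f(u,v,.045) for u,v in [(175,208),(515,172)]]+[f(700,151,.045)]; print('slot',sl)
q=sl[0]-sl[2]; print('yaw of y axis', np.arctan2(q[1],q[0])-np.pi/2)
c=[f(*p,.004) for p in [(35,162),(721,84),(742,229),(53,311)]]; print('plate',np.mean(c,0),c)
q=c[0]-c[1]+c[3]-c[2];print(np.arctan2(q[1],q[0])-np.pi/2)
E
```

```text
carr [ 0.56020306 -0.15622235  0.11      ] [ 0.55806997 -0.15884423  0.11      ]
stop [0.5045165  0.21071464 0.11      ] [0.50589099 0.2070118  0.11      ]
carr saddle ctr [ 0.56024035 -0.15773464  0.06      ]
stop saddle ctr [0.50459601 0.20982145 0.06      ]
slot [array([0.51675504, 0.17156909, 0.045     ]), array([ 0.55560977, -0.11021519,  0.045     ]), array([ 0.57838081, -0.26609743,  0.045     ])]
yaw of y axis 0.1398856787875753
plate [ 0.53737449 -0.00788122  0.004     ] [array([0.55718852, 0.29883594, 0.004     ]), array([ 0.64480365, -0.29414037,  0.004     ]), array([ 0.51768615, -0.31340986,  0.004     ]), array([0.42981965, 0.2771894 , 0.004     ])]
0.14719170419396788
```

```bash
python3 - <<'E'
from h import *
from scipy.spatial.transform import Rotation as R
s=manip.get_state(); w,x,y,z=s['ee_rot']; M=R.from_quat([x,y,z,w]).as_matrix(); print(M.round(3))
yaw=.147; u=np.array([-np.sin(yaw),np.cos(yaw)])
a=np.arctan2(M[1,0],M[0,0]); tgt=np.arctan2(u[1],u[0])
print('turns',[(tgt-a+k*np.pi) for k in(-2,-1,0,1)], 'q6',s['qpos'])
print('shift',(np.array([.560,-.157])-s['position'][:2])*100, s['position'])
d=np.load('pics/top0.png.npz')
print(onz(d,433,278,.05),onz(d,340,101,.13), manip.finger_overhang)
E
```

```text
[[ 0.28  -0.     0.96 ]
 [-0.96   0.002  0.28 ]
 [-0.002 -1.     0.   ]]
turns [np.float64(-3.278400737534667), np.float64(-0.13680808394487398), np.float64(3.004784569644919), np.float64(6.146377223234712)] q6 [-1.40799705e+00  2.76550141e-01  1.50598249e+00  1.87367914e-05
  1.36068954e+00 -1.21012555e-01]
shift [39.90654325 39.45771492] [ 0.16093457 -0.55157715  0.24752527]
[ 0.29873583 -0.35333978  0.05      ] [ 0.75528477 -0.082098    0.13      ] 0.017
```

Request:
arm_command --commands '[[8.5, [3.3, 3.3, 0], -0.0114], [8.5, [3.3, 3.3, 0], -0.0114], [8.5, [3.3, 3.3, 0], -0.0114], [8.5, [3.3, 3.3, 0], -0.0114], [8.5, [3.3, 3.3, 0], -0.0114], [8.5, [3.3, 3.3, 0], -0.0114], [8.5, [3.3, 3.3, 0], -0.0114], [8.5, [3.3, 3.3, 0], -0.0114], [8.5, [3.3, 3.3, 0], -0.0114], [8.5, [3.3, 3.3, 0], -0.0114], [8.5, [3.3, 3.3, 0], -0.0114], [8.5, [3.3, 3.0, 0], -0.0114]]' --grip_force 40

```text
clock: 1.3
position: [0.5578, -0.157, 0.248]
ee_rot: [-0.535, 0.536, -0.462, 0.462]
contact_force: [1.1, -1.0, -0.5]
width: 0.0849
```

Request:
arm_command --commands '[[7, [0, 0, 0], 0], [7, [0, 0, -4], 0], [7, [0, 0, -4], 0], [7, [0, 0, -3], 0], [7, [0, 0, 0], 0]]'

```text
clock: 1.8
position: [0.553, -0.1581, 0.1338]
ee_rot: [-0.534, 0.537, -0.466, 0.458]
contact_force: [-0.9, -0.1, -0.1]
width: 0.07
```

```bash
python3 - <<'E'
from h import *
print(manip.get_state())
d=save('scene','s1.png');e=save('top','t1.png')
s=d['pixels'][:,:,::-1];t=e['pixels'][:,:,::-1]
a=cv2.resize(s[140:280,185:385],None,fx=2,fy=2);b=cv2.resize(t[100:240,290:490],None,fx=2,fy=2)
cv2.imwrite('pics/c1.png',np.hstack([a,b]))
E
```

```text
{'clock': 1.8, 'qpos': array([-3.99065522e-01,  3.66880453e-01,  1.67044018e+00, -5.29334916e-04,
        1.11519871e+00,  1.02522327e+00]), 'qd': array([-0.00017413, -0.04687678, -0.09191395,  0.00034485,  0.04324836,
        0.00126148]), 'effort': array([ 5.01060358e-02, -4.36807787e+01, -2.19318366e+01,  9.12547228e-03,
       -4.62150397e-01, -1.58656920e-03]), 'position': array([ 0.55304684, -0.15807661,  0.13376498]), 'ee_rot': array([-0.53395034,  0.53664887, -0.46561874,  0.45837126]), 'contact_force': array([-0.90449609, -0.13027255, -0.0900417 ]), 'moment': array([ 0.00958262, -0.03297832, -0.04012288]), 'width': 0.06997738922357605}
```

View pics/c1.png

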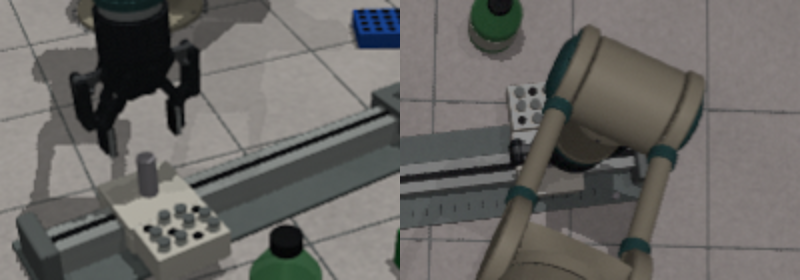

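The fingers straddle the post along the rail and stand clear of it, so alignment is good apart from about 6 mm in x.

Request:
arm_command --commands '[[7, [0, 0, 0], 0], [7, [0, 0, 0], 0]]'

```text
clock: 2.1
position: [0.5582, -0.1597, 0.1404]
ee_rot: [0.536, -0.535, 0.461, -0.463]
contact_force: [0.6, 0.7, -0.3]
width: 0.0699
```

Request:
arm_command --commands '[[7, [0.1, 0.2, -2], 0], [7, [0, 0, -2], 0], [7, [0, 0, -1], 0], [7, [0, 0, 0], 0], [7, [0, 0, 0], 0]]'

```text
clock: 2.6
position: [0.5586, -0.1574, 0.0892]
ee_rot: [0.535, -0.535, 0.461, -0.462]
contact_force: [-0.5, -0.3, -0.4]
width: 0.0702
```

```bash
python3 - <<'E'
from h import *
d=save('scene','s2.png');
s=d['pixels'][:,:,::-1]
cv2.imwrite('pics/c2.png',cv2.resize(s[140:280,185:385],None,fx=3,fy=3))
E
```

```text
(no output)
```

View pics/c2.png

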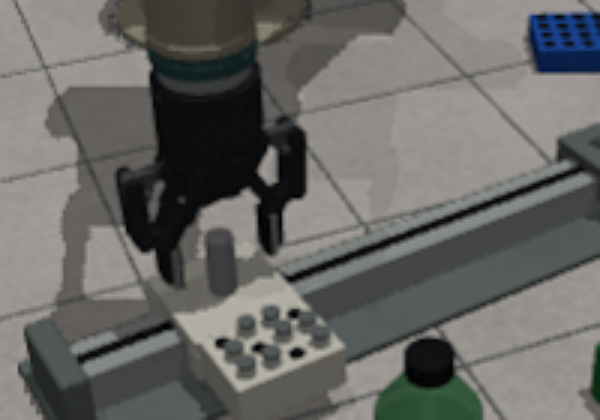

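The post stands between the pads, so I'll close on it.

Request:
arm_command --commands '[[1.0, [0, 0, 0], 0], [1.0, [0, 0, 0], 0], [1.0, [0, 0, 0], 0], [1.0, [0, 0, 0], 0], [1.0, [0, 0, 0], 0], [1.0, [0, 0, 0], 0], [1.0, [0, 0, 0], 0], [1.0, [0, 0, 0], 0]]' --grip_force 40

```text
clock: 3.45
position: [0.5583, -0.1575, 0.089]
ee_rot: [-0.535, 0.535, -0.461, 0.462]
contact_force: [-0.9, -1.5, 5.4]
width: 0.0209
```

Request:
arm_command --commands '[[1.0, [0.07, -0.5, 0], 0], [1.0, [0.07, -0.5, 0], 0], [1.0, [0.08, -0.5, 0], 0], [1.0, [0.07, -0.5, 0], 0], [1.0, [0.07, -0.5, 0], 0], [1.0, [0.08, -0.5, 0], 0], [1.0, [0.07, -0.5, 0], 0], [1.0, [0, 0, 0], 0], [1.0, [0, 0, 0], 0]]'

```text
clock: 4.35
position: [0.5634, -0.1916, 0.089]
ee_rot: [0.536, -0.535, 0.462, -0.462]
contact_force: [-0.1, 1.4, 6.9]
width: 0.0212
```

Request:
arm_command --commands '[[1.0, [-0.12, 0.8, 0], 0], [1.0, [-0.12, 0.8, 0], 0], [1.0, [-0.12, 0.8, 0], 0], [1.0, [-0.12, 0.8, 0], 0], [1.0, [-0.12, 0.8, 0], 0], [1.0, [-0.12, 0.8, 0], 0], [1.0, [-0.12, 0.8, 0], 0], [1.0, [-0.12, 0.8, 0], 0], [1.0, [-0.12, 0.8, 0], 0], [1.0, [-0.12, 0.8, 0], 0], [1.0, [-0.11, 0.8, 0], 0]]'

```text
clock: 5.45
position: [0.5504, -0.1045, 0.089]
ee_rot: [-0.535, 0.536, -0.461, 0.463]
contact_force: [-0.7, -3.6, 5.1]
width: 0.0206
```

Request:
arm_command --commands '[[1.0, [-0.06, 0.4, 0], 0], [1.0, [-0.06, 0.4, 0], 0], [1.0, [-0.06, 0.4, 0], 0], [1.0, [-0.06, 0.4, 0], 0], [1.0, [-0.05, 0.3, 0], 0], [1.0, [-0.03, 0.2, 0], 0], [1.0, [-0.015, 0.1, 0], 0], [1.0, [-0.015, 0.1, 0], 0]]'

```text
clock: 6.25
position: [0.5469, -0.0815, 0.0889]
ee_rot: [-0.535, 0.536, -0.461, 0.463]
contact_force: [-1.2, -3.4, 6.3]
width: 0.0213
```

Request:
arm_command --commands '[[1.0, [-0.015, 0.1, 0], 0], [1.0, [-0.015, 0.1, 0], 0], [1.0, [-0.015, 0.1, 0], 0]]'

```text
clock: 6.55
position: [0.5465, -0.0786, 0.0889]
ee_rot: [-0.535, 0.536, -0.461, 0.463]
contact_force: [-0.3, -4.9, 5.8]
width: 0.0212
```

Request:
arm_command --commands '[[1.0, [-0.015, 0.1, 0], 0], [1.0, [-0.015, 0.1, 0], 0], [1.0, [-0.015, 0.1, 0], 0]]'

```text
clock: 6.85
position: [0.5461, -0.0756, 0.089]
ee_rot: [-0.535, 0.536, -0.461, 0.463]
contact_force: [-0.4, -3.4, 4.6]
width: 0.0212
```

Request:
arm_command --commands '[[1.0, [-0.015, 0.1, 0], 0], [1.0, [-0.015, 0.1, 0], 0]]'

```text
clock: 7.05
position: [0.5458, -0.0736, 0.089]
ee_rot: [-0.535, 0.536, -0.461, 0.463]
contact_force: [-0.4, -4.3, 6.4]
width: 0.0211
```

Request:
arm_command --commands '[[1.0, [-0.015, 0.1, 0], 0], [1.0, [-0.015, 0.1, 0], 0]]'

```text
clock: 7.25
position: [0.5454, -0.0716, 0.0889]
ee_rot: [-0.535, 0.536, -0.461, 0.463]
contact_force: [0.3, -4.2, 5.6]
width: 0.021
```

Request:
arm_command --commands '[[1.0, [-0.015, 0.1, 0], 0]]'

```text
clock: 7.35
position: [0.5453, -0.0706, 0.0889]
ee_rot: [-0.535, 0.536, -0.461, 0.463]
contact_force: [0.3, -4.3, 6.1]
width: 0.021
```

Baseline drag is about 4.2 N and the estimated travel is 0.137. I'll continue in 3 mm steps.

Request:
arm_command --commands '[[1.0, [-0.015, 0.1, 0], 0], [1.0, [-0.015, 0.1, 0], 0], [1.0, [-0.015, 0.1, 0], 0]]'

```text
clock: 7.65
position: [0.5448, -0.0676, 0.0889]
ee_rot: [-0.535, 0.536, -0.461, 0.463]
contact_force: [-0.5, -3.2, 5.4]
width: 0.0208
```

Request:
arm_command --commands '[[1.0, [-0.015, 0.1, 0], 0], [1.0, [-0.015, 0.1, 0], 0], [1.0, [-0.015, 0.1, 0], 0]]'

```text
clock: 7.95
position: [0.5444, -0.0646, 0.0889]
ee_rot: [-0.535, 0.536, -0.461, 0.463]
contact_force: [-0.2, -4.2, 5.2]
width: 0.0213
```

Request:
arm_command --commands '[[1.0, [-0.015, 0.1, 0], 0], [1.0, [-0.015, 0.1, 0], 0], [1.0, [-0.015, 0.1, 0], 0]]'

```text
clock: 8.25
position: [0.5439, -0.0616, 0.0889]
ee_rot: [-0.535, 0.536, -0.461, 0.463]
contact_force: [-0.9, -4.0, 5.9]
width: 0.021
```

Request:
arm_command --commands '[[1.0, [-0.015, 0.1, 0], 0], [1.0, [-0.015, 0.1, 0], 0], [1.0, [-0.015, 0.1, 0], 0]]'

```text
clock: 8.55
position: [0.5435, -0.0585, 0.0889]
ee_rot: [-0.535, 0.536, -0.461, 0.463]
contact_force: [-0.2, -3.5, 6.3]
width: 0.0212
```

Request:
arm_command --commands '[[1.0, [-0.015, 0.1, 0], 0], [1.0, [-0.015, 0.1, 0], 0], [1.0, [-0.015, 0.1, 0], 0]]'

```text
clock: 8.85
position: [0.543, -0.0556, 0.0889]
ee_rot: [-0.535, 0.536, -0.461, 0.463]
contact_force: [-1.0, -4.1, 6.7]
width: 0.0211
```

Request:
arm_command --commands '[[1.0, [-0.015, 0.1, 0], 0], [1.0, [-0.015, 0.1, 0], 0], [1.0, [-0.015, 0.1, 0], 0]]'

```text
clock: 9.15
position: [0.5426, -0.0525, 0.0889]
ee_rot: [-0.535, 0.536, -0.461, 0.463]
contact_force: [-0.8, -4.3, 5.0]
width: 0.0208
```

Request:
arm_command --commands '[[1.0, [-0.015, 0.1, 0], 0], [1.0, [-0.015, 0.1, 0], 0], [1.0, [-0.015, 0.1, 0], 0]]'

```text
clock: 9.45
position: [0.5421, -0.0495, 0.0889]
ee_rot: [-0.535, 0.536, -0.461, 0.463]
contact_force: [-0.7, -3.3, 5.5]
width: 0.0209
```

Request:
arm_command --commands '[[1.0, [-0.015, 0.1, 0], 0], [1.0, [-0.015, 0.1, 0], 0], [1.0, [-0.015, 0.1, 0], 0]]'

```text
clock: 9.75
position: [0.5417, -0.0465, 0.0889]
ee_rot: [-0.535, 0.536, -0.461, 0.463]
contact_force: [-1.7, -3.7, 6.6]
width: 0.021
```

Request:
arm_command --commands '[[1.0, [-0.015, 0.1, 0], 0], [1.0, [-0.015, 0.1, 0], 0], [1.0, [-0.015, 0.1, 0], 0]]'

```text
clock: 10.05
position: [0.5412, -0.0436, 0.0889]
ee_rot: [-0.535, 0.536, -0.461, 0.463]
contact_force: [-0.4, -4.8, 5.9]
width: 0.0214
```

Request:
arm_command --commands '[[1.0, [-0.015, 0.1, 0], 0], [1.0, [-0.015, 0.1, 0], 0]]'

```text
clock: 10.25
position: [0.5409, -0.0415, 0.0889]
ee_rot: [-0.535, 0.536, -0.461, 0.463]
contact_force: [-0.4, -4.2, 5.4]
width: 0.021
```

Request:
arm_command --commands '[[1.0, [-0.015, 0.1, 0], 0], [1.0, [-0.015, 0.1, 0], 0], [1.0, [-0.015, 0.1, 0], 0]]'

```text
clock: 10.55
position: [0.5405, -0.0385, 0.0889]
ee_rot: [-0.535, 0.536, -0.461, 0.463]
contact_force: [-0.4, -3.7, 5.3]
width: 0.0209
```

Request:
arm_command --commands '[[1.0, [-0.015, 0.1, 0], 0], [1.0, [-0.015, 0.1, 0], 0], [1.0, [-0.015, 0.1, 0], 0]]'

```text
clock: 10.85
position: [0.54, -0.0355, 0.0889]
ee_rot: [-0.535, 0.536, -0.461, 0.463]
contact_force: [-1.1, -4.1, 6.5]
width: 0.021
```

Request:
arm_command --commands '[[1.0, [-0.015, 0.1, 0], 0], [1.0, [-0.015, 0.1, 0], 0], [1.0, [-0.015, 0.1, 0], 0]]'

```text
clock: 11.15
position: [0.5396, -0.0325, 0.089]
ee_rot: [-0.535, 0.536, -0.461, 0.463]
contact_force: [0.2, -4.4, 6.1]
width: 0.0211
```

Request:
arm_command --commands '[[1.0, [-0.015, 0.1, 0], 0], [1.0, [-0.015, 0.1, 0], 0], [1.0, [-0.015, 0.1, 0], 0]]'

```text
clock: 11.45
position: [0.5392, -0.0295, 0.089]
ee_rot: [-0.535, 0.536, -0.461, 0.463]
contact_force: [-0.6, -3.8, 5.9]
width: 0.021
```

Request:
arm_command --commands '[[1.0, [-0.015, 0.1, 0], 0], [1.0, [-0.015, 0.1, 0], 0], [1.0, [-0.015, 0.1, 0], 0]]'

```text
clock: 11.75
position: [0.5387, -0.0265, 0.0889]
ee_rot: [-0.535, 0.536, -0.461, 0.463]
contact_force: [-0.4, -4.5, 6.7]
width: 0.0209
```

Request:
arm_command --commands '[[1.0, [-0.015, 0.1, 0], 0], [1.0, [-0.015, 0.1, 0], 0], [1.0, [-0.015, 0.1, 0], 0]]'

```text
clock: 12.05
position: [0.5382, -0.0235, 0.089]
ee_rot: [-0.535, 0.536, -0.461, 0.463]
contact_force: [-1.0, -4.5, 5.5]
width: 0.0214
```

Request:
arm_command --commands '[[1.0, [-0.015, 0.1, 0], 0], [1.0, [-0.015, 0.1, 0], 0], [1.0, [-0.015, 0.1, 0], 0]]'

```text
clock: 12.35
position: [0.5378, -0.0205, 0.089]
ee_rot: [-0.535, 0.536, -0.461, 0.463]
contact_force: [-0.9, -3.2, 6.7]
width: 0.0209
```

Request:
arm_command --commands '[[1.0, [-0.015, 0.1, 0], 0], [1.0, [-0.015, 0.1, 0], 0], [1.0, [-0.015, 0.1, 0], 0]]'

```text
clock: 12.65
position: [0.5373, -0.0175, 0.0889]
ee_rot: [-0.535, 0.536, -0.461, 0.463]
contact_force: [0.2, -4.0, 6.0]
width: 0.0214
```

Request:
arm_command --commands '[[1.0, [-0.015, 0.1, 0], 0], [1.0, [-0.015, 0.1, 0], 0], [1.0, [-0.015, 0.1, 0], 0]]'

```text
clock: 12.95
position: [0.5369, -0.0145, 0.089]
ee_rot: [-0.535, 0.536, -0.461, 0.463]
contact_force: [-0.5, -4.2, 5.8]
width: 0.0211
```

Request:
arm_command --commands '[[1.0, [-0.015, 0.1, 0], 0], [1.0, [-0.015, 0.1, 0], 0], [1.0, [-0.015, 0.1, 0], 0]]'

```text
clock: 13.25
position: [0.5364, -0.0115, 0.0889]
ee_rot: [-0.535, 0.536, -0.461, 0.463]
contact_force: [-0.5, -3.1, 6.4]
width: 0.0209
```

Request:
arm_command --commands '[[1.0, [-0.015, 0.1, 0], 0], [1.0, [-0.015, 0.1, 0], 0], [1.0, [-0.015, 0.1, 0], 0]]'

```text
clock: 13.55
position: [0.5362, -0.0096, 0.089]
ee_rot: [-0.535, 0.536, -0.46, 0.463]
contact_force: [0.6, -8.5, 5.4]
width: 0.0211
```

Request:
arm_command --commands '[[1.0, [0, 0, 0], 0]]'

```text
clock: 13.65
position: [0.5361, -0.0094, 0.0889]
ee_rot: [-0.535, 0.536, -0.46, 0.463]
contact_force: [-0.5, -6.7, 5.2]
width: 0.0214
```

The force jumped to about 4 N above the drag within 2 mm, which is faster than 1 N/mm. I'll go one more millimetre to tell a passing catch from the tight spot.

Request:
arm_command --commands '[[1.0, [-0.015, 0.1, 0], 0]]'

```text
clock: 13.75
position: [0.5361, -0.0089, 0.089]
ee_rot: [-0.535, 0.536, -0.46, 0.463]
contact_force: [-0.7, -10.7, 5.3]
width: 0.021
```

Request:
arm_command --commands '[[1.0, [0, 0, 0], 0], [1.0, [0, 0, 0], 0]]'

```text
clock: 13.95
position: [0.536, -0.0087, 0.089]
ee_rot: [-0.535, 0.536, -0.46, 0.463]
contact_force: [0.2, -8.2, 4.9]
width: 0.021
```

```bash
python3 - <<'E'
from h import *
print(manip.get_state())
d=save('scene','s3.png');e=save('top','t3.png')
s=d['pixels'][:,:,::-1];t=e['pixels'][:,:,::-1]
a=cv2.resize(s[120:260,215:415],None,fx=2,fy=2);b=cv2.resize(t[100:240,240:440],None,fx=2,fy=2)
cv2.imwrite('pics/c3.png',np.hstack([a,b]))
E
```

```text
{'clock': 13.95, 'qpos': array([-0.14389191,  0.35698693,  1.82254551, -0.00414014,  0.95978615,
        1.28120892]), 'qd': array([-0.00142296, -0.00041931, -0.00106168,  0.00231833,  0.00257732,
       -0.00175521]), 'effort': array([ 4.28593844e+00, -3.81240892e+01, -1.68913937e+01,  2.04890281e+00,
        2.63897907e-01, -3.52386944e-02]), 'position': array([ 0.53604896, -0.00873588,  0.08895434]), 'ee_rot': array([-0.53503409,  0.53619026, -0.46032292,  0.46297013]), 'contact_force': array([ 0.2102102 , -8.21511048,  4.93555961]), 'moment': array([-1.03725408,  0.04770214, -0.04510529]), 'width': 0.02096879317262519}
```

View pics/c3.png

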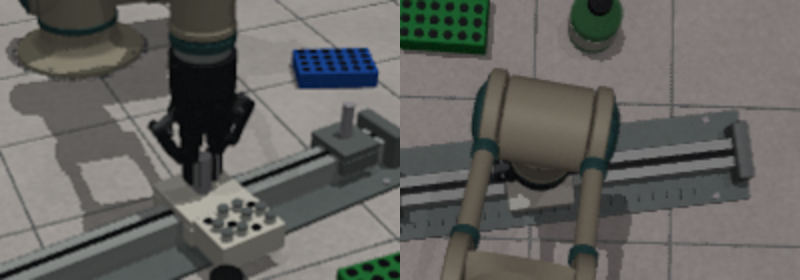

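Nothing is touching the carriage or the arm here. One more gentle millimetre will show whether this is a local catch, where the force drops, or the real tight spot, where it keeps rising.

Request:
arm_command --commands '[[1.0, [-0.008, 0.05, 0], 0], [1.0, [-0.008, 0.05, 0], 0]]'

```text
clock: 14.25
position: [0.536, -0.0084, 0.089]
ee_rot: [-0.535, 0.537, -0.46, 0.463]
contact_force: [-1.1, -12.3, 4.8]
width: 0.0208
```

Request:
arm_command --commands '[[1.0, [0.015, -0.1, 0], 0]]'

```text
clock: 14.35
position: [0.536, -0.0085, 0.089]
ee_rot: [-0.535, 0.536, -0.461, 0.463]
contact_force: [-0.9, -4.7, 5.5]
width: 0.0212
```

Request:
arm_command --commands '[[1.0, [0.015, -0.1, 0], 0]]'

```text
clock: 14.45
position: [0.536, -0.0085, 0.0889]
ee_rot: [0.535, -0.535, 0.461, -0.463]
contact_force: [-0.4, -1.8, 6.7]
width: 0.0208
```

Request:
arm_command --commands '[[1.0, [0.015, -0.1, 0], 0]]'

```text
clock: 14.55
position: [0.536, -0.0085, 0.089]
ee_rot: [0.536, -0.535, 0.462, -0.462]
contact_force: [-1.0, 1.4, 6.0]
width: 0.0208
```

Backing off drops the force from −12 to +1 N while the TCP stays put. So the grip is stiff, and the carriage really slid about 3 mm under steadily growing resistance. That is the tight spot, and I've felt enough. Now I'll draw back 2 cm from y = −0.0085.

Request:
arm_command --commands '[[1.0, [0.03, -0.2, 0], 0], [1.0, [0.045, -0.3, 0], 0], [1.0, [0.045, -0.3, 0], 0], [1.0, [0.045, -0.3, 0], 0], [1.0, [0.045, -0.3, 0], 0], [1.0, [0.045, -0.3, 0], 0], [1.0, [0.03, -0.2, 0], 0], [1.0, [0, 0, 0], 0], [1.0, [0, 0, 0], 0]]'

```text
clock: 15.45
position: [0.5387, -0.0265, 0.0889]
ee_rot: [0.536, -0.534, 0.462, -0.462]
contact_force: [-0.2, 2.7, 7.1]
width: 0.021
```

Request:
arm_command --commands '[[1.0, [0.015, -0.1, 0], 0], [1.0, [0.015, -0.1, 0], 0], [1.0, [0, 0, 0], 0], [1.0, [-0.006, 0.04, 0], 0], [1.0, [0, 0, 0], 0], [1.0, [0, 0, 0], 0]]'

```text
clock: 16.05
position: [0.5389, -0.0282, 0.089]
ee_rot: [0.536, -0.535, 0.462, -0.462]
contact_force: [-0.5, 2.6, 6.4]
width: 0.0208
```

Request:
arm_command --commands '[[1.0, [-0.006, 0.04, 0], 0], [1.0, [0, 0, 0], 0], [6, [0, 0, 0], 0], [6, [0, 0, 0], 0], [6, [0, 0, 0], 0], [6, [0, 0, 0], 0], [6, [0, 0, 0], 0]]'

```text
clock: 16.75
position: [0.5385, -0.0291, 0.0881]
ee_rot: [-0.535, 0.535, -0.462, 0.462]
contact_force: [0.7, 0.0, -0.1]
width: 0.0599
```

Request:
arm_command --commands '[[6, [0, 0, 2], 0], [6, [0, 0, 3], 0], [6, [0, 0, 3], 0], [6, [0, 0, 0], 0], [6, [-0.5, 3.4, 0], 0], [6, [-0.5, 3.4, 0], 0], [6, [-0.5, 3.4, 0], 0], [6, [-0.5, 3.4, 0], 0], [6, [-0.5, 3.4, 0], 0], [6, [-0.5, 3.4, 0], 0], [6, [-0.45, 3.4, 0], 0], [6, [0, 0, 0], 0]]'

```text
clock: 17.95
position: [0.5031, 0.2123, 0.1675]
ee_rot: [0.536, -0.536, 0.462, -0.46]
contact_force: [-0.2, -0.7, -0.4]
width: 0.0599
```

Request:
arm_command --commands '[[6, [0, 0, 0], 0]]'

```text
clock: 18.05
position: [0.5036, 0.2091, 0.1676]
ee_rot: [-0.535, 0.536, -0.462, 0.461]
contact_force: [0.0, 0.0, 0.4]
width: 0.0599
```

```bash
python3 - <<'E'
from h import *
d=save('scene','s4.png');e=save('top','t4.png')
s=d['pixels'][:,:,::-1];t=e['pixels'][:,:,::-1]
a=cv2.resize(s[100:260,225:425],None,fx=2,fy=2);b=cv2.resize(t[100:260,190:390],None,fx=2,fy=2)
cv2.imwrite('pics/c4.png',np.hstack([a,b]))
E
```

```text
(no output)
```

View pics/c4.png

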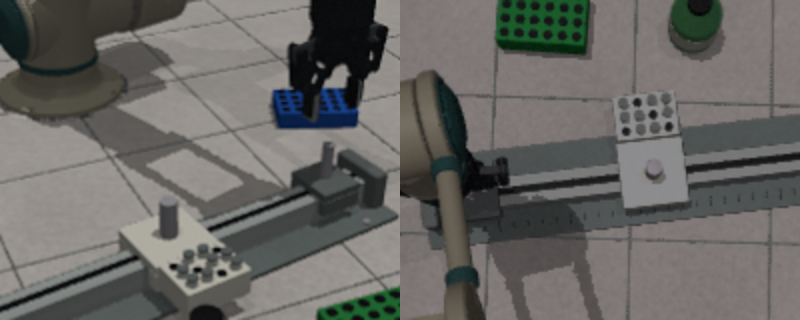

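The gripper stands above the stop post, and the carriage stands free with its post at about top (316,182). I'll descend and grip the stop.

Request:
arm_command --commands '[[6, [0, 0, -3], 0], [6, [0, 0, -2], 0], [6, [0, 0, -1.5], 0], [6, [0, 0, -1.2], 0], [6, [0, 0, 0], 0], [6, [0, 0, 0], 0]]'

```text
clock: 18.75
position: [0.5046, 0.2083, 0.0915]
ee_rot: [0.535, -0.535, 0.462, -0.462]
contact_force: [0.2, 0.2, -0.3]
width: 0.0597
```

```bash
python3 - <<'E'
from h import *
e=np.load('pics/t4.png.npz'); print(onz(e,190+(653-400+.5)/2-.5,100+(165.5)/2-.5,.11))
d=save('scene','s5.png')
s=d['pixels'][:,:,::-1]
cv2.imwrite('pics/c5.png',cv2.resize(s[100:260,225:425],None,fx=3,fy=3))
E
```

```text
[ 0.54290368 -0.02657528  0.11      ]
```

View pics/c5.png

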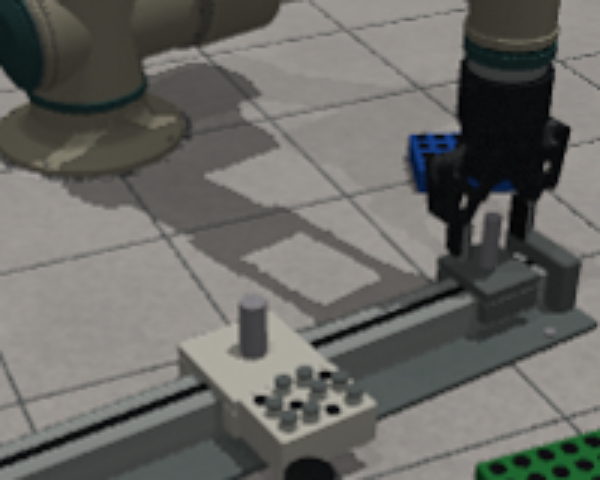

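Request:
arm_command --commands '[[0.8, [0, 0, 0], 0], [0.8, [0, 0, 0], 0], [0.8, [0, 0, 0], 0], [0.8, [0, 0, 0], 0], [0.8, [0, 0, 0], 0], [0.8, [0, 0, 0], 0], [0.8, [0, 0, 0], 0]]' --grip_force 30

```text
clock: 19.5
position: [0.5045, 0.209, 0.0919]
ee_rot: [0.536, -0.535, 0.462, -0.462]
contact_force: [-1.0, 0.3, 4.8]
width: 0.0154
```

Request:
arm_command --commands '[[0.8, [0.075, -0.5, 0], 0], [0.8, [0.15, -1.0, 0], 0], [0.8, [0.22, -1.5, 0], 0], [0.8, [0.22, -1.5, 0], 0], [0.8, [0.22, -1.5, 0], 0], [0.8, [0.22, -1.5, 0], 0], [0.8, [0.22, -1.5, 0], 0], [0.8, [0.22, -1.5, 0], 0], [0.8, [0.22, -1.5, 0], 0], [0.8, [0.18, -1.2, 0], 0], [0.8, [0.09, -0.6, 0], 0], [0.8, [0.06, -0.4, 0], 0]]'

```text
clock: 20.7
position: [0.5259, 0.0665, 0.0919]
ee_rot: [0.536, -0.535, 0.462, -0.462]
contact_force: [-1.0, 1.3, 5.3]
width: 0.0155
```

Request:
arm_command --commands '[[0.8, [0.03, -0.2, 0], 0], [0.8, [0.03, -0.2, 0], 0], [0.8, [0.03, -0.2, 0], 0], [0.8, [0.015, -0.1, 0], 0]]'

```text
clock: 21.1
position: [0.5269, 0.0599, 0.0919]
ee_rot: [0.536, -0.535, 0.462, -0.462]
contact_force: [-1.0, 1.8, 5.4]
width: 0.0152
```

```bash
python3 - <<'E'
from h import *
d=save('scene','s6.png');e=save('top','t6.png')
s=d['pixels'][:,:,::-1];t=e['pixels'][:,:,::-1]
a=cv2.resize(s[120:260,245:385],None,fx=2.8,fy=2.8);b=cv2.resize(t[120:260,230:370],None,fx=2.8,fy=2.8)
cv2.imwrite('pics/c6.png',np.hstack([a,b]))
E
```

```text
(no output)
```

View pics/c6.png

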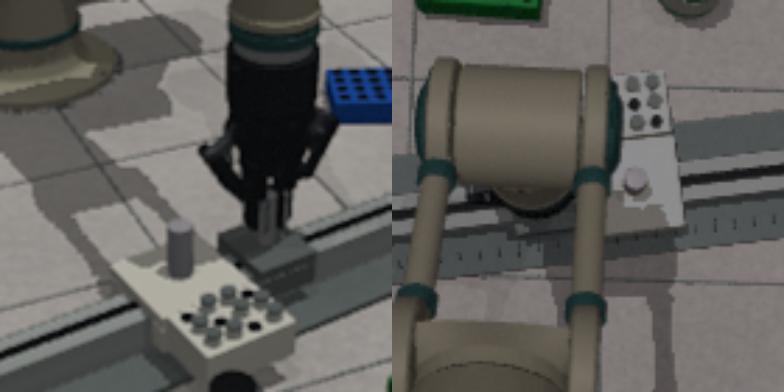

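The stop is close, with a gap of about 14 mm still expected.

Request:
arm_command --commands '[[0.8, [0.03, -0.2, 0], 0], [0.8, [0.03, -0.2, 0], 0], [0.8, [0.03, -0.2, 0], 0], [0.8, [0.015, -0.1, 0], 0], [0.8, [0.015, -0.1, 0], 0]]'

```text
clock: 21.7
position: [0.5281, 0.052, 0.0919]
ee_rot: [0.536, -0.535, 0.462, -0.462]
contact_force: [-0.7, 0.9, 6.0]
width: 0.0148
```

Request:
arm_command --commands '[[0.8, [0.007, -0.05, 0], 0], [0.8, [0.008, -0.05, 0], 0]]'

```text
clock: 21.9
position: [0.5282, 0.0511, 0.0919]
ee_rot: [0.536, -0.535, 0.462, -0.462]
contact_force: [-0.6, 1.0, 6.3]
width: 0.0154
```

Request:
arm_command --commands '[[0.8, [0.007, -0.05, 0], 0], [0.8, [0.008, -0.05, 0], 0], [0.8, [0.007, -0.05, 0], 0], [0.8, [0.008, -0.05, 0], 0]]'

```text
clock: 22.3
position: [0.5285, 0.0491, 0.092]
ee_rot: [0.536, -0.535, 0.462, -0.462]
contact_force: [-0.6, 1.8, 6.0]
width: 0.0154
```

Request:
arm_command --commands '[[0.8, [0.007, -0.05, 0], 0], [0.8, [0.008, -0.05, 0], 0]]'

```text
clock: 22.5
position: [0.5286, 0.0481, 0.0919]
ee_rot: [0.536, -0.535, 0.462, -0.462]
contact_force: [0.0, 2.4, 5.5]
width: 0.0149
```

Request:
arm_command --commands '[[0.8, [0.007, -0.05, 0], 0]]'

```text
clock: 22.6
position: [0.5287, 0.0476, 0.0919]
ee_rot: [0.536, -0.535, 0.462, -0.462]
contact_force: [0.3, 2.1, 5.5]
width: 0.015
```

Request:
arm_command --commands '[[0.8, [0.008, -0.05, 0], 0]]'

```text
clock: 22.7
position: [0.5288, 0.0471, 0.0919]
ee_rot: [0.536, -0.535, 0.462, -0.462]
contact_force: [0.1, 1.2, 6.0]
width: 0.0152
```

Request:
arm_command --commands '[[0.8, [0.007, -0.05, 0], 0]]'

```text
clock: 22.8
position: [0.5289, 0.0466, 0.0919]
ee_rot: [0.536, -0.535, 0.462, -0.462]
contact_force: [0.2, 1.2, 5.5]
width: 0.0153
```

Request:
arm_command --commands '[[0.8, [0.008, -0.05, 0], 0]]'

```text
clock: 22.9
position: [0.5289, 0.0461, 0.0919]
ee_rot: [0.536, -0.535, 0.462, -0.462]
contact_force: [-1.6, 2.0, 6.0]
width: 0.015
```

Request:
arm_command --commands '[[0.8, [0.004, -0.03, 0], 0]]'

```text
clock: 23.0
position: [0.5289, 0.0461, 0.0919]
ee_rot: [0.536, -0.535, 0.462, -0.462]
contact_force: [0.2, 2.8, 4.8]
width: 0.0151
```

Request:
arm_command --commands '[[0.8, [0.004, -0.03, 0], 0]]'

```text
clock: 23.1
position: [0.5289, 0.0461, 0.0919]
ee_rot: [0.536, -0.534, 0.462, -0.462]
contact_force: [-1.3, 3.9, 5.8]
width: 0.0152
```

The stop has stalled at y = 0.0461, where contact was predicted (0.046), and the force is rising. It is in contact. I'll ease off a little and release.

Request:
arm_command --commands '[[0.8, [-0.004, 0.03, 0], 0], [5, [0, 0, 0], 0], [5, [0, 0, 0], 0], [5, [0, 0, 0], 0], [5, [0, 0, 0], 0], [5, [0, 0, 0], 0]]'

```text
clock: 23.7
position: [0.5282, 0.0454, 0.0911]
ee_rot: [-0.535, 0.535, -0.462, 0.462]
contact_force: [1.0, 0.3, -0.2]
width: 0.0502
```

Request:
arm_command --commands '[[5, [0, 0, 2], 0], [5, [0, 0, 3], 0], [5, [0, 0, 4], 0], [5, [0, 0, 4], 0], [5, [-2, 4, 2], 0], [5, [-2, 4, 0], 0], [5, [-2, 4, 0], 0], [5, [-2, 4, 0], 0], [5, [-2, 4, 0], 0], [5, [-2, 4, 0], 0], [5, [0, 0, 0], 0], [5, [0, 0, 0], 0]]'

```text
clock: 24.9
position: [0.4078, 0.286, 0.2412]
ee_rot: [-0.536, 0.536, -0.461, 0.461]
contact_force: [-0.6, -0.4, -0.8]
width: 0.0501
```

```bash
python3 - <<'E'
from h import *
d=save('scene','s7.png');e=save('top','t7.png')
s=d['pixels'][:,:,::-1];t=e['pixels'][:,:,::-1]
a=cv2.resize(s[120:260,245:385],None,fx=2.8,fy=2.8,interpolation=cv2.INTER_CUBIC);b=cv2.resize(t[120:260,230:370],None,fx=2.8,fy=2.8,interpolation=cv2.INTER_CUBIC)
cv2.imwrite('pics/c7.png',np.hstack([a,b]))
st=manip.get_state();print(st['position'],st['contact_force'],st['clock'])
E
```

```text
[0.40874384 0.2847283  0.24123577] [-0.13383808 -0.98623513 -0.37503968] 25.0
```

View pics/c7.png

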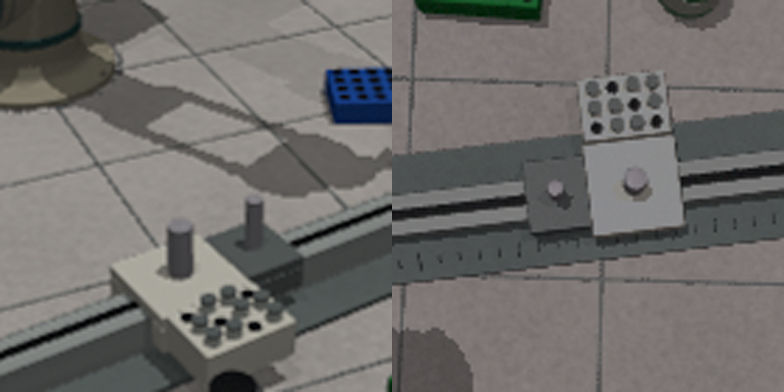

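The stop is flush against the carriage: its post is at (556,189) in the crop and the carriage post is at (635,180), the same as before contact. The arm is clear, so I'll hand in.

```bash
python3 - <<'E'
from h import *
d=np.load('pics/t7.png.npz')
f=lambda u,v:onz(d,230+(u-392+.5)/2.8-.5,120+(v+.5)/2.8-.5,.11)
a,b=f(635,177),f(555,186); print(a,b,np.linalg.norm(a-b))
print(manip.sign_off())
E
```

```text
[ 0.54123841 -0.02717627  0.11      ] [0.53054726 0.04664207 0.11      ] 0.07458852826566081
the job is handed in; nothing more can be done
None
```

I found the tight spot, drew the carriage back about 2 cm, and set the travel stop against it. The job was handed in at about 25 s, with nothing else on the bench touched.

- **Start:** I took the carriage by its post and first moved it right, to an estimated 1 cm short of the end of its run. Then I slid it slowly left.
- **Tight spot:** The drag held at about 4 N until an estimated travel of 0.196 m. It then rose steadily over about 3 mm.
- **Draw-back:** The carriage came back 19.9 mm by the arm's reading before I let go.
- **Stop:** It came up against the carriage at y = 0.046 m, where contact was predicted, with a total push of about 4 N. I then eased off and released it.

**Last checks:** In the final pictures the posts are 74.6 mm apart (75 expected), no gap is visible, and the carriage has not moved. The arm is clear.

**What disagreed:**
- **Steeper rise:** Resistance grew at about 2.7 N per mm, not the stated 1 N per mm. I went about 1 mm on to rule out a passing catch.
- **Over the stop level:** That took the peak to about 8 N above the drag, past the 3 to 5 N asked for. The carriage was only about 3 mm in, well short of the 12 mm that counts as forcing.

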